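# Unlock the plate holder, move its test plate to the rinse tray, lock it again

## Task

Lift the black-knobbed lever out of its lock notch, swing it across and let it down into the open notch, then slide the metal test plate along its channel until its end sticks out well over the front of the bed (about 4 cm). Pick the plate up by that end and lay it gently, flat and centred, on the two ribs of the rectangular tray, lengthwise along the tray. Then bring the lever back down into its lock notch, and leave everything else on the bench as it stands.

Things in the scene. Friction and masses are not known exactly. Their poses are not given: they have to be found in the camera images.
- station: Plate holder fixed to the bench, yaw within 0.15 rad. Dark steel bed 160 x 78 mm (x, y) over the origin (on the bench), deck 40 mm up; channel along x, 58 wide, open at both ends, between rails 10 wide, 12 mm above the deck, as long as the bed. -x is its front, towards the robot; the lever is on its +y side. Grey foot 12 mm thick, x -80 to +120, y -50 to +220.
- bed_lip (a point): Middle of the deck's front edge (station x -80, y 0, z 40 mm), over which the plate is slid out. A steel stop 6 mm thick, 30 mm wide stands just in front of it (station x -87 to -81): 12 mm above the deck with the lever locked, 2 mm below the deck with it in the open notch.
- pivot (a point): Point about which the lever arm swings and lifts, at station x +90, y +150, z 85 mm, on a tower 48 mm across. The arm, a 10 mm steel rod, points from here to the front (-x).
- gate (a point): Middle of the gate at arm height (station x 0, y +150, z 85 mm): upright steel sheet 6 mm thick, 110 mm wide along y, top 136 mm above the bench, with a window whose floor has a notch at each end, 36 mm either side of this point, and a hump between, 54 mm wide, its top 11 mm above this point. The arm lies in one notch and must rise over the hump to reach the other.
- knob (a point): Centre of the lever's black ball knob, 36 mm across, 180 mm from the pivot, 85 mm above the bench when down in a notch. With swing s and lift t it is, in the station's frame, at x = 90 - 180 cos(t) cos(0.384 - s), y = 150 - 180 cos(t) sin(0.384 - s), z = 85 + 180 sin(t) mm.
- swing (a joint): Lever's sideways angle, rad: 0 in the lock notch (knob nearest the bed), 0.768 in the open notch (knob farthest from the bed, to the station's +y); both ends are stops. Light friction. The stop at the bed's front sinks as it grows.
- lift (a joint): Lever's upward angle, rad: 0 down in a notch, 0.36 at most. Clears the hump above about 0.19 (knob 35 mm up; 45 to 55 mm is comfortable) and falls by its own weight (about 1.5 N at the knob) when let go. Goes home in a notch only within about 0.03 rad of either end of the swing.
- plate: Bare aluminium plate 140 x 54 x 8 mm, about 0.16 kg, lying loose on the deck in the channel, lengthwise, with 2 mm play each side. Too close to the rails to be gripped there: push its rear end to the front. Origin in the middle of its underside, x along its length (-x to the front).
- tray: White rectangular tray, fixed, 210 x 145 mm, walls 18 high and 4 thick, floor 4 mm thick. Two grey ribs across its length, 30 mm either side of its middle, each 8 thick, 40 long (tray y -20 to +20), tops 24 mm above the bench. Origin on the bench under its centre, x along its length. Left or right of the station (the round dish on the other side); yaw within 0.3 rad.
- dish: Bystander: round white ceramic bowl 130 mm across, 35 mm high; origin under its middle.
- jar: Bystander: brown glass jar, 60 mm across, 95 mm high; origin under its middle.
- flask: Bystander: white plastic bottle with a cap, 64 mm across, 150 mm high; origin under its middle.
- beaker: Bystander: glass beaker 72 mm across, 90 mm high; origin under its middle.
- vial: Bystander: small clear glass vial with a black lid, 44 mm across, 50 mm high, near the robot; origin under its middle.
- timer: Bystander: white timer 60 x 70 x 20 mm lying near the robot; origin under its middle.
- reagent: Bystander: brown bottle 68 mm across, 160 mm high, behind the holder; origin under its middle.
Not all that is in view belongs to the job. Several things have the shape of the plate; the one meant has the colours described above.

How it is judged:
By the outcome, as a careful person would: the job done as asked, in the order asked, and still so for the second after the job is handed in, with the robot touching nothing.
It also fails if it takes over 72 s, if anything falls off the work surface, if the arm or the gripper's body presses on something with over 40 N, if the wrist force passes 120 N, or if a joint passes its speed limit or range.

## Robot

A 7-joint arm with a two-finger parallel gripper is mounted at the origin on the work surface. World frame = base frame: x ahead of the robot, y to its left, z up, the work surface at z = 0. Lengths are in mm, angles in rad, forces in N, time in s.
With the tool pointing down it reaches from about 400 to 925 mm from the base axis. Payload 5.6 kg.
Tool frame: the origin (TCP) lies between the finger pads; the fingertips stand arm.tip_reach ahead of it and the grasp point (between the pads) lies 8 mm behind it (arm.tip_reach is the distance from the TCP to the fingertips, in mm); z points along the fingers, y is the direction in which the jaws open and shut (so a half turn about z gives the same grasp; the last joint's range is limited). The gripper opens to 85 mm and grips with 20 to 120 N. Pads are 22 mm wide; open, the fingers measure 114 mm over their backs; the gripper's body (76 mm by 85 mm) begins 54 mm behind the grasp point. The pads swing forward as they close: fully open they stand 13 mm farther back than shut.
Start: joints at [1.228, 0.468, -0.012, 1.603, 0.006, 1.071, -0.056], TCP at [191.923, -621.026, 242.29] pointing down, gripper open.
Joint ranges: [-2.53, 2.53], [-0.31, 2.02], [-1.57, 1.55], [0.28, 2.44], [-1.29, 4.43], [0.15, 1.84], [-2.92, 2.92]. Speed limits (rad/s): [2.57, 2.57, 3.14, 3.14, 3.14, 3.14, 3.14].

## Interface

Orientations are given as [roll, pitch, yaw] about the fixed x, y, z axes, in that order (R = Rz(yaw) Ry(pitch) Rx(roll)).
In Python, from station import arm, imaging gives the robot as it stands. The module is installed in compiled form; this text tells all that it offers.
- The arm moves only by the tool apply_moves, never from a script. Its arguments are lists of equal length, an entry for each row: "xyz": the shift along the tool's x, y, z in units of 5 cm (1.0 is 5 cm), a list of three; "rot": the turn, a rotation vector about the tool's x, y, z in units of 0.15 rad (1.0 is 0.15 rad), a list of three; "gripper": the opening, from 0 (shut) to 1 (fully open). In form: {"xyz": [[x, y, z], ...], "rot": [[wx, wy, wz], ...], "gripper": [gripper, ...]}. A call has 1 to 8 rows; each row shifts and turns the commanded pose from where the row before left it, along the tool's axes as they then stand; what a row does not reach is not made up. A row lasts 1/10 s, in which the tool goes at most 50 mm and 8.59 degrees, less where a joint would pass 70% of its speed; a pose out of reach is approached as far as the arm can. A call with a number of a shift or a turn outside -1 to 1 is refused whole. A call with a gripper value outside its range is refused whole. The fingers move at their own pace and stop on an object; "squeeze" is the grip in N (left out, the last holds). Time passes only in rows, so rows that do not move let the fingers close. It gives the time, the measured TCP pose, the force and the opening at its end, in the units of the state.
- arm.get_state(): the state, without advancing time (a new reading comes with each control period).
- imaging.capture(name): name is "side" or "top"; returns (picture, depth): 420x560x3 uint8, blue, green, red; 420x560 float32, mm along the optical axis (not along the pixel's ray), 0 where there is no reading.
- imaging.camera_info(name): a dict with "fx", "fy", "cx", "cy" (pixels), "world_from_camera" (4x4, takes a point from camera to world coordinates). Camera axes: x right, y up, looking along -z (the intrinsics and any distortion apply to the point x, -y, -z); pixel columns grow to the right and rows downward; lengths in mm; the calibration is good to about 2 mm. A picture is of the moment at which its call begins. camera_info takes no time and is no camera call.
- arm.job_done(): hands the job in, once; it reports no verdict.
The state is a dict: "time_s": time; "joints": joint angles; "joint_vel": joint speeds; "effort": joint torques, N m; "tcp_pos": TCP position; "eef_rot": TCP orientation; "ft_force": force on the tool from outside, world axes, zero at the start; "wrist_torque": the same for the moment, N m; "opening": finger opening in mm.
Only numpy, scipy, OpenCV 4.12 (cv2) and the standard library are available. Lean on these libraries where they do the work, as an engineer would, in place of code of your own. Each camera call takes 0.05 s, during which the arm holds its last target.

## Working session

There is one attempt and no reset: what is moved stays moved. The work goes in short steps, Python scripts to look and compute and a tool call to move; the robot and the scene stay as the last step left them, time stands still between calls to the robot, and variables do not carry over. Pictures are saved under pics/ and viewed, and the job is handed in when it is done.

Besides the shell and the picture viewer there is one more tool, called after "Call:" by a JSON object that holds its "api" and its "payload". apply_moves: Moves the arm, as the interface text tells. Its arguments: {"type":"object","properties":{"xyz":{"type":"array","items":{"type":"array","items":{"type":"number"}}},"rot":{"type":"array","items":{"type":"array","items":{"type":"number"}}},"gripper":{"type":"array","items":{"type":"number"}},"squeeze":{"type":"number"}},"required":["xyz","rot","gripper"]}

```bash
ls; mkdir -p pics; python3 - <<'E'
from station import arm, imaging
import cv2,numpy as np
for n in ("side","top"):
    p,d=imaging.capture(n); cv2.imwrite(f"pics/{n}0.png",p); np.save(f"{n}0.npy",d)
    i=imaging.camera_info(n); print({k:(np.round(v,3).tolist() if k=="world_from_camera" else v) for k,v in i.items()})
print(arm.get_state(), arm.tip_reach)
E
```

```text
pics
{'fx': 403.8858739878242, 'fy': 403.8858739878242, 'cx': 282.055732507574, 'cy': 205.18719475146455, 'world_from_camera': [[0.941, 0.245, -0.235, 305.806], [-0.339, 0.714, -0.612, -579.331], [0.018, 0.655, 0.755, 827.748], [0.0, 0.0, 0.0, 1.0]]}
{'fx': 432.04661487178106, 'fy': 432.04661487178106, 'cx': 268.2686453424567, 'cy': 214.53249366308603, 'world_from_camera': [[-0.016, 0.985, -0.172, 329.699], [-1.0, -0.015, 0.009, 37.342], [0.006, 0.172, 0.985, 1317.054], [0.0, 0.0, 0.0, 1.0]]}
{'time_s': 0.1, 'joints': array([ 1.22801153,  0.46828846, -0.01158274,  1.60355346,  0.00602081,
        1.0713699 , -0.05634526]), 'joint_vel': array([ 1.39774849e-04, -2.79588178e-03, -4.51551414e-04, -1.24508487e-03,
        7.38810141e-05,  1.57668639e-04,  6.74524957e-08]), 'effort': array([ 9.13867279e-04, -5.33515406e+01,  2.15457205e-02, -2.51965642e+01,
        1.14469705e-02,  4.29523032e-03,  5.24661615e-06]), 'tcp_pos': array([ 191.73250587, -620.57069483,  241.42489868]), 'eef_rot': array([-3.14001348e+00,  1.42096247e-04,  2.99667361e-01]), 'ft_force': array([ 0.35260569, -0.09248858, -0.24515686]), 'wrist_torque': array([ 0.06289299,  0.01911099, -0.00016872]), 'opening': 85.4873795606811} 11.0
```

View pics/side0.png

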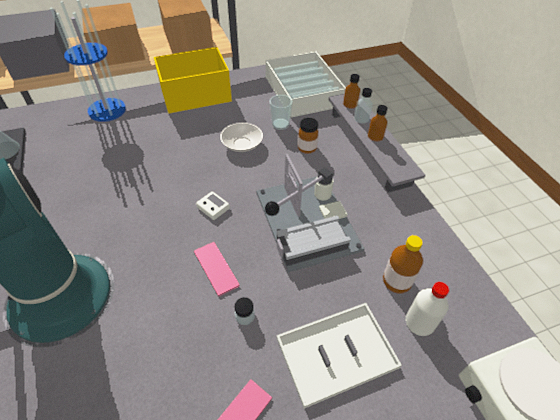

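View pics/top0.png

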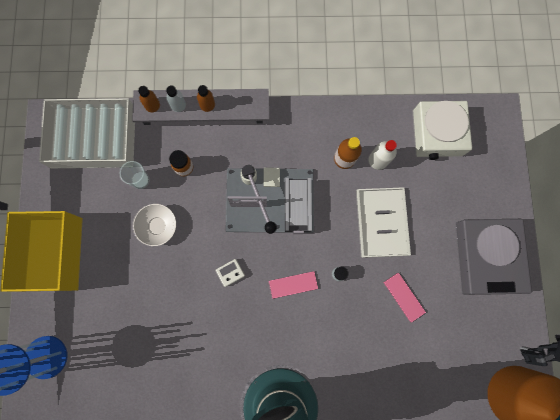

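The top view shows the lever knob at (270,228), pivot at (248,172), aluminium plate in the channel at (298,200), tray at (384,222), and dish at (155,225). Two pink plate-shaped decoys lie at (294,285) and (404,297). The bare aluminium one in the channel is the one meant; I'll confirm it in a crop.

```bash
cat > h.py <<'E'
from station import arm, imaging
import cv2,numpy as np
def cast(n,u,v,z):
    i=imaging.camera_info(n);T=np.array(i["world_from_camera"])
    d=T[:3,:3]@np.array([(u-i["cx"])/i["fx"],-(v-i["cy"])/i["fy"],-1.]);o=T[:3,3]
    return o+d*(z-o[2])/d[2]
def cloud(n,d):
    i=imaging.camera_info(n);T=np.array(i["world_from_camera"])
    v,u=np.mgrid[:d.shape[0],:d.shape[1]]
    P=np.stack([(u-i["cx"])/i["fx"]*d,-(v-i["cy"])/i["fy"]*d,-d],-1)
    return P@T[:3,:3].T+T[:3,3]
def proj(n,P):
    i=imaging.camera_info(n);T=np.linalg.inv(np.array(i["world_from_camera"]))
    c=T[:3,:3]@np.asarray(P,float)+T[:3,3]
    return i["cx"]+i["fx"]*c[0]/-c[2], i["cy"]-i["fy"]*c[1]/-c[2]
E
python3 - <<'E'
from h import *
t=cv2.imread("pics/top0.png");s=cv2.imread("pics/side0.png")
a=cv2.resize(t[155:245,215:325],None,fx=7,fy=6.6,interpolation=cv2.INTER_CUBIC);cv2.imwrite("pics/topc.png",a)
b=cv2.resize(s[145:275,245:375],None,fx=4.6,fy=4.6,interpolation=cv2.INTER_CUBIC);cv2.imwrite("pics/sidec.png",b)
d=np.load("top0.npy");P=cloud("top",d);print((d==0).mean())
for u,v in [(298,200),(298,190),(298,215),(290,200),(308,200),(270,228),(250,215),(384,222),(384,212),(383,232),(230,230),(248,172),(340,230),(450,330)]: print(u,v,P[v,u].round(1))
d=np.load("side0.npy");P=cloud("side",d);print((d==0).mean())
for u,v in [(315,238),(272,208)]: print(u,v,P[v,u].round(1))
E
```

```text
0.003966836734693877
298 200 [593.1 -63.7  52.9]
298 190 [624.5 -64.9  49.4]
298 215 [548.2 -62.7  49.4]
290 200 [594.3 -40.   48.9]
308 200 [593.3 -94.   49.6]
270 228 [503.   22.  101.2]
250 215 [556.4  81.4  14.4]
384 222 [ 529.9 -330.3    5.6]
384 212 [ 558.1 -327.3   23.1]
383 232 [ 496.4 -319.8   25.5]
230 230 [510.9 142.5  15.3]
248 172 [670.   83.4  94.7]
340 230 [ 508.3 -195.2   -3.2]
450 330 [ 204.  -508.    -0.7]
0.003932823129251701
315 238 [588.7 -69.7  46.6]
272 208 [506.7   8.8 101.5]
```

View pics/topc.png

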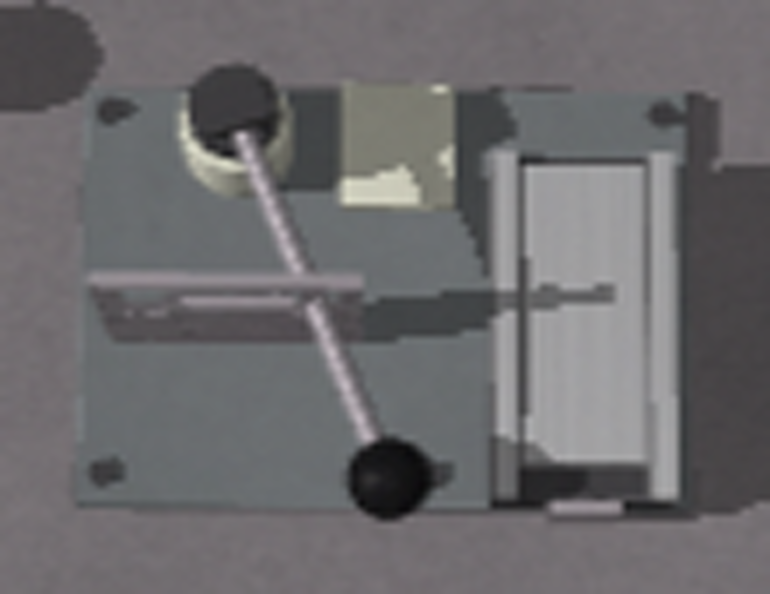

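View pics/sidec.png

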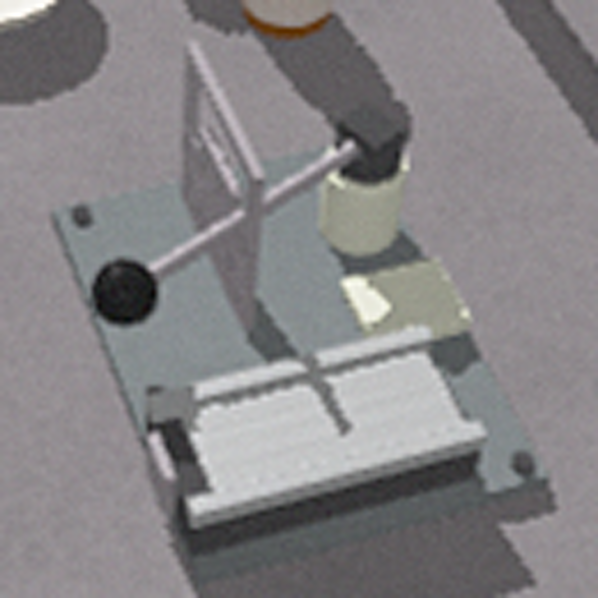

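```bash
python3 - <<'E'
from h import *
t=cv2.imread("pics/top0.png")
K=6
def rect(img,x0,x1,y0,y1,lo,z,n="top",sat=40,dbg=None,exclude=None):
    c=cv2.resize(img[y0:y1,x0:x1],None,fx=K,fy=K,interpolation=cv2.INTER_CUBIC)
    m=((c.min(2)>lo)&(c.max(2).astype(int)-c.min(2)<sat)).astype(np.uint8)
    k,l,st,_=cv2.connectedComponentsWithStats(m);j=1+st[1:,4].argmax()
    m=cv2.morphologyEx(m,cv2.MORPH_CLOSE,np.ones((25,25)))
    k,l,st,_=cv2.connectedComponentsWithStats(m);j=1+st[1:,4].argmax()
    mm=(l==j).astype(np.uint8)
    if dbg: cv2.imwrite(dbg,mm*255)
    pts=np.argwhere(mm)[:,::-1]
    hull=cv2.convexHull(pts.astype(np.int32))[:,0,:]
    W=np.array([cast(n,(p[0]+.5)/K-.5+x0,(p[1]+.5)/K-.5+y0,z)[:2] for p in hull],np.float32)
    return cv2.minAreaRect(W)
print("rails",rect(t,280,316,174,234,125,52,dbg="pics/m1.png"))
print("tray",rect(t,350,420,180,265,150,18,dbg="pics/m2.png"))
# side/foot
for nm,(u,v),z in [("rRF",(680,500),52),("rRR",(678,150),52),("rLF",(490,500),52),("rLR",(486,150),52),("footFL",(75,505),12),("footRL",(85,88),12),("footRR",(690,92),12),("knob",(389,478),85),("pivot",(240,130),85),("stopL",(548,510),52),("stopR",(622,508),52)]:
    print(nm,cast("top",(u+.5)/7-.5+215,(v+.5)/6.6-.5+155,z).round(1))
s=cv2.imread("pics/side0.png")
for nm,(u,v),z in [("knobside",(124,292),85)]:
    print(nm,cast("side",(u+.5)/4.6-.5+245,(v+.5)/4.6-.5+145,z).round(1))
E
```

```text
rails ((583.1863403320312, -63.168212890625), (80.50901794433594, 159.9525909423828), 88.7085189819336)
tray ((530.190673828125, -322.7015380859375), (211.19786071777344, 149.56863403320312), 1.3951996564865112)
rRF [ 501.1 -101.8   52. ]
rRR [ 662.6 -106.3   52. ]
rLF [502.4 -21.6  52. ]
rLR [663.8 -23.5  52. ]
footFL [508.2 157.1  12. ]
footRL [707.2 152.9  12. ]
footRR [ 701.4 -117.1   12. ]
knob [508.2  21.3  85. ]
pivot [665.8  81.3  85. ]
stopL [497.5 -45.9  52. ]
stopR [497.9 -77.2  52. ]
knobside [510.1  22.2  85. ]
```

```bash
cd pics; python3 -c "
import cv2,numpy as np
a=cv2.imread('m1.png');b=cv2.imread('m2.png');h=max(a.shape[0],b.shape[0])
f=lambda i:cv2.copyMakeBorder(i,0,h-i.shape[0],0,9,0,value=(0,0,255))
cv2.imwrite('m12.png',np.hstack([f(a),f(b)]))"
```

```text
(no output)
```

View pics/m12.png

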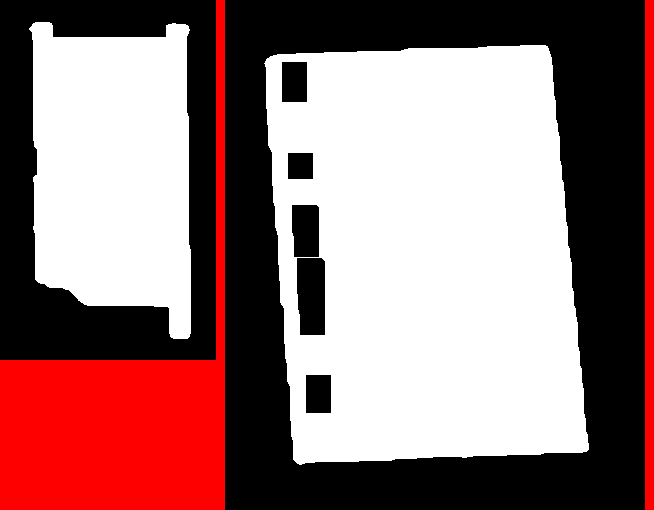

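```bash
python3 - <<'E'
from h import *
t=cv2.imread("pics/top0.png");s=cv2.imread("pics/side0.png")
a=cv2.resize(t[180:265,350:420],None,fx=6,fy=6,interpolation=cv2.INTER_CUBIC)
b=cv2.resize(s[300:410,270:405],None,fx=5,fy=5,interpolation=cv2.INTER_CUBIC)[:510]
b=b[:510]; 
h=max(a.shape[0],b.shape[0])
cv2.imwrite("pics/tray.png",np.hstack([cv2.copyMakeBorder(a,0,h-a.shape[0],0,5,0),cv2.copyMakeBorder(b,0,h-b.shape[0],0,0,0)])[:, :800])
cv2.imwrite("pics/trayb.png",b)
for n,img,(x0,x1,y0,y1) in [("top",t,(360,406,200,245)),("side",s,(300,375,325,375))]:
    g=cv2.cvtColor(img,cv2.COLOR_BGR2GRAY)[y0:y1,x0:x1]
    m=(g<120).astype(np.uint8)
    k,l,st,c=cv2.connectedComponentsWithStats(m)
    for j in range(1,k):
        if st[j,4]>15: print(n,st[j],c[j]+[x0,y0],cast(n,c[j][0]+x0,c[j][1]+y0,24).round(1))
E
```

```text
top [16 11 14  3 42] [382.5 212. ] [ 558.  -322.5   24. ]
top [17 30 15  4 42] [384.38095238 231.14285714] [ 499.1 -324.6   24. ]
side [45 10 12 21 95] [350.27368421 345.56842105] [ 559.4 -327.9   24. ]
side [18 20 12 22 92] [323.65217391 355.89130435] [ 499.8 -329.2   24. ]
```

View pics/tray.png

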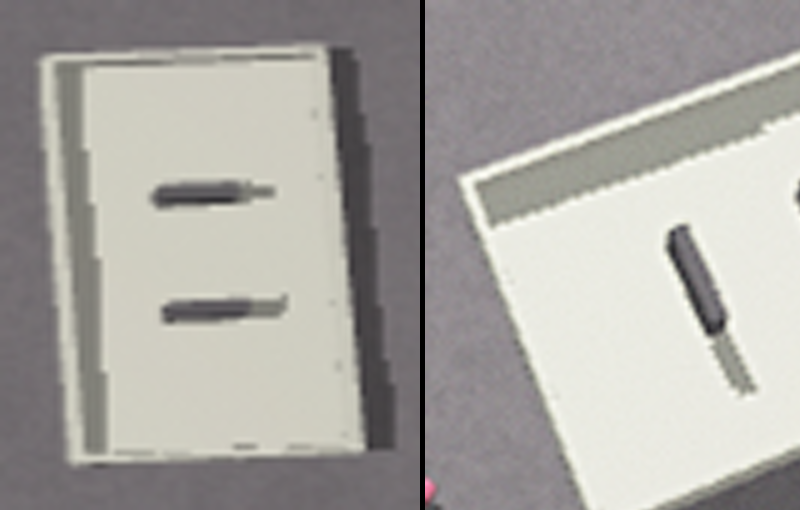

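View pics/trayb.png

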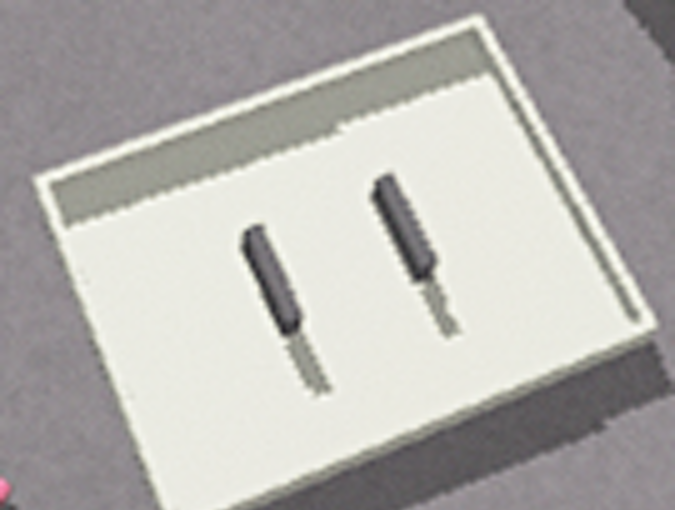

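```bash
python3 - <<'E'
from h import *
C=[]
for u,v in [(42,56),(326,46),(364,450),(71,463)]:
    p=cast("top",(u+.5)/6-.5+350,(v+.5)/6-.5+180,18);C.append(p);print(p.round(1))
print(np.mean(C,0))
C=[]
for u,v in [(38,178),(482,15),(655,327)]:
    p=cast("side",(u+.5)/5-.5+270,(v+.5)/5-.5+300,18);C.append(p);print("s",p.round(1))
print("center",(C[0]+C[2])/2)
# rib top end points side
for u,v in [(254,228),(290,330),(385,178),(423,278)]:
    print(cast("side",(u+.5)/5-.5+270,(v+.5)/5-.5+300,24).round(1))
for u,v in [(155,190),(245,187),(165,307),(252,303)]:
    print("t",cast("top",(u+.5)/6-.5+350,(v+.5)/6-.5+180,24).round(1))
# plate ends in top crop: z=48
for u,v in [(525,165),(645,165),(525,465),(645,465)]:
    print("plate",cast("top",(u+.5)/7-.5+215,(v+.5)/6.6-.5+155,48).round(1))
for nm,uv,z in [("timer",(230,272),20),("vial",(341,273),50),("flask",(386,152),150),("reagent",(350,150),150),("jar",(181,160),95)]:
    print(nm,cast("top",*uv,z).round(0))
E
```

```text
[ 632.6 -248.5   18. ]
[ 635.8 -395.3   18. ]
[ 427.7 -399.8   18. ]
[ 423.4 -252.3   18. ]
[ 529.87531386 -323.96951299   18.        ]
s [ 427.5 -255.7   18. ]
s [ 636.9 -250.5   18. ]
s [ 638.5 -394.9   18. ]
center [ 532.98042357 -325.32479566   18.        ]
[ 502.3 -307.    24. ]
[ 499.5 -349.3   24. ]
[ 561.9 -305.7   24. ]
[ 558.1 -348.3   24. ]
t [ 560.6 -301.    24. ]
t [ 561.5 -346.9   24. ]
t [ 500.7 -302.6   24. ]
t [ 502.  -346.6   24. ]
plate [657.5 -40.4  48. ]
plate [656.8 -92.2  48. ]
plate [518.6 -36.9  48. ]
plate [517.8 -87.9  48. ]
timer [384. 142.  20.]
vial [ 375. -183.   50.]
flask [ 707. -308.  150.]
reagent [ 715. -207.  150.]
jar [709. 280.  95.]
```

Station: centre (583,-63), yaw -0.022. The knob, predicted from that fit, matches its observed position within 0.5 mm. The plate spans station x of about -65 to +74. Tray: centre (531,-325), yaw +0.022. The crops confirm the plain grey metal plate in the channel is the target, not the pink ones.

Next, toward the knob.

```bash
cat >> h.py <<'E'
from scipy.spatial.transform import Rotation as Ro
SC=np.array([583.,-63.2]);SY=-0.022
def st(x,y,z):
    c,s=np.cos(SY),np.sin(SY);return np.array([SC[0]+c*x-s*y,SC[1]+s*x+c*y,z])
def knob(s,t): 
    return st(90-180*np.cos(t)*np.cos(.384-s),150-180*np.cos(t)*np.sin(.384-s),85+180*np.sin(t))
def to(target,yaw,pos=None,rpy=None):
    q=arm.get_state()
    p=q["tcp_pos"] if pos is None else np.array(pos); R=Ro.from_euler("xyz",q["eef_rot"] if rpy is None else rpy)
    d=R.inv().apply(np.array(target)-p)/50
    w=(R.inv()*Ro.from_euler("xyz",[np.pi,0,yaw])).as_rotvec()/.15
    print("t",round(q["time_s"],2),"pos",q["tcp_pos"].round(1),"rot",q["eef_rot"].round(3),"F",q["ft_force"].round(1),"op",round(q["opening"],1))
    print("need xyz",d.round(2),"rot",w.round(2))
E
python3 - <<'E'
from h import *
print(knob(0,0)); to([507.9,21.1,200],0.362)
E
```

```text
[507.94368199  21.03770338  85.        ]
t 0.1 pos [ 191.7 -620.6  241.4] rot [-3.14  0.    0.3 ] F [ 0.4 -0.1 -0.2] op 85.5
need xyz [  9.83 -10.39   0.84] rot [-0.01  0.   -0.42]
```

Call:
{"api": "apply_moves", "payload": {"xyz": [[0.4,-0.45,0],[0.6,-0.65,0],[0.65,-0.7,0],[0.65,-0.7,0],[0.65,-0.7,0],[0.65,-0.7,0],[0.65,-0.7,0],[0.65,-0.7,0]], "rot": [[0,0,0],[0,0,0],[0,0,0],[0,0,0],[0,0,0],[0,0,0],[0,0,0],[0,0,0]], "gripper": [1,1,1,1,1,1,1,1]}}

```text
time_s: 0.9
tcp_pos: [348.1, -293.6, 242.2]
eef_rot: [3.142, 0.0, 0.3]
ft_force: [1.0, -0.6, 0.5]
opening: 85.5
```

Call:
{"api": "apply_moves", "payload": {"xyz": [[0.65,-0.7,0],[0.65,-0.7,0],[0.65,-0.7,0],[0.65,-0.7,0],[0.65,-0.7,0],[0.65,-0.7,0],[0.5,-0.5,0.4],[0.33,-0.3,0.4]], "rot": [[0,0,0],[0,0,0],[0,0,0],[0,0,0],[0,0,0],[0,0,0],[0,0,0],[0,0,-0.42]], "gripper": [1,1,1,1,1,1,1,1]}}

```text
time_s: 1.7
tcp_pos: [501.0, 16.4, 202.2]
eef_rot: [-3.141, -0.002, 0.367]
ft_force: [-0.0, -0.5, 0.6]
opening: 85.4
```

Call:
{"api": "apply_moves", "payload": {"xyz": [[0,0,0],[0,0,0]], "rot": [[0,0,0],[0,0,0]], "gripper": [1,1]}}

```text
time_s: 1.9
tcp_pos: [499.3, 13.1, 201.6]
eef_rot: [-3.141, 0.002, 0.363]
ft_force: [0.1, -0.0, -0.2]
opening: 85.4
```

```bash
python3 - <<'E'
from h import *
to([507.9,21.1,78],0.362)
p,d=imaging.capture("top");cv2.imwrite("pics/t1.png",cv2.resize(p[120:300,180:400],None,fx=3.4,fy=3.3))
E
```

```text
t 1.9 pos [499.3  13.1 201.6] rot [-3.141e+00  2.000e-03  3.630e-01] F [ 0.1 -0.  -0.2] op 85.4
need xyz [ 0.22 -0.09  2.47] rot [-0.    0.01  0.01]
```

View pics/t1.png

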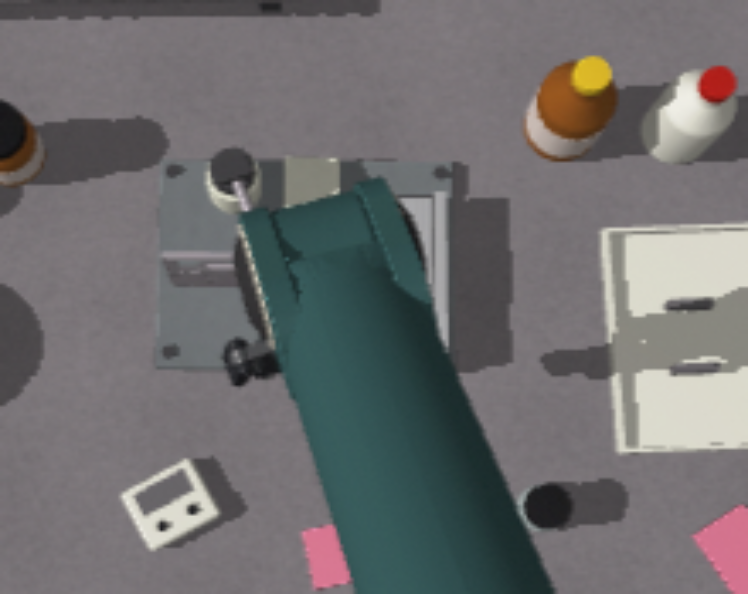

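The gripper's finger is visible at (240,360) in the crop and the arm covers the rest. Descending over the knob and closing.

Call:
{"api": "apply_moves", "payload": {"xyz": [[0.22,-0.09,0.4],[0,0,0.5],[0,0,0.5],[0,0,0.5],[0,0,0.4],[0,0,0.25],[0,0,0],[0,0,0]], "rot": [[0,0,0],[0,0,0],[0,0,0],[0,0,0],[0,0,0],[0,0,0],[0,0,0],[0,0,0]], "gripper": [1,1,1,1,1,1,1,1]}}

```text
time_s: 2.75
tcp_pos: [509.1, 20.8, 75.6]
eef_rot: [3.141, -0.001, 0.362]
ft_force: [0.0, 0.0, 1.3]
opening: 85.5
```

Call:
{"api": "apply_moves", "payload": {"xyz": [[0,0,0],[0,0,0],[0,0,0],[0,0,0],[0,0,0],[0,0,0],[0,0,0],[0,0,0]], "rot": [[0,0,0],[0,0,0],[0,0,0],[0,0,0],[0,0,0],[0,0,0],[0,0,0],[0,0,0]], "gripper": [0.8,0.65,0.5,0.4,0.3,0.3,0.3,0.3], "squeeze": 30}}

```text
time_s: 3.55
tcp_pos: [508.9, 21.3, 74.9]
eef_rot: [3.141, -0.0, 0.363]
ft_force: [1.0, 0.0, 1.5]
opening: 34.4
```

```bash
python3 - <<'E'
from h import *
q=arm.get_state()
K0=knob(0,0);off=q["tcp_pos"]-K0;print("off",off)
p=q["tcp_pos"];r=[np.pi,0,0.362]
for s,t in [(0,.1),(0,.2),(0,.29),(.192,.29),(.384,.29),(.576,.29),(.768,.29),(.768,.1),(.768,0)]:
    T=knob(s,t)+[0,0,off[2]]+np.append(Ro.from_euler('z',-s).apply(off)[:2],0)
    print((s,t),T.round(1));to(T,.362-s,p,r);p=T;r=[np.pi,0,.362-s]
E
```

```text
off [  0.90690899   0.2633393  -10.1440193 ]
(0, 0.1) [509.7  21.6  92.8]
t 3.55 pos [508.9  21.3  74.9] rot [ 3.141 -0.     0.363] F [1.  0.  1.5] op 34.4
need xyz [ 0.02 -0.   -0.36] rot [0. 0. 0.]
(0, 0.2) [512.2  22.6 110.6]
t 3.55 pos [508.9  21.3  74.9] rot [ 3.141 -0.     0.363] F [1.  0.  1.5] op 34.4
need xyz [ 0.05 -0.   -0.36] rot [0. 0. 0.]
(0, 0.29) [515.9  24.  126.3]
t 3.55 pos [508.9  21.3  74.9] rot [ 3.141 -0.     0.363] F [1.  0.  1.5] op 34.4
need xyz [ 0.08  0.   -0.31] rot [0. 0. 0.]
(0.192, 0.29) [507.2  55.7 126.3]
t 3.55 pos [508.9  21.3  74.9] rot [ 3.141 -0.     0.363] F [1.  0.  1.5] op 34.4
need xyz [ 0.06 -0.65 -0.  ] rot [ 0.   -0.    1.28]
(0.384, 0.29) [504.8  88.5 126.3]
t 3.55 pos [508.9  21.3  74.9] rot [ 3.141 -0.     0.363] F [1.  0.  1.5] op 34.4
need xyz [ 0.06 -0.65 -0.  ] rot [ 0.   -0.    1.28]
(0.576, 0.29) [508.6 121.1 126.3]
t 3.55 pos [508.9  21.3  74.9] rot [ 3.141 -0.     0.363] F [1.  0.  1.5] op 34.4
need xyz [ 0.06 -0.65 -0.  ] rot [ 0.   -0.    1.28]
(0.768, 0.29) [518.7 152.5 126.3]
t 3.55 pos [508.9  21.3  74.9] rot [ 3.141 -0.     0.363] F [1.  0.  1.5] op 34.4
need xyz [ 0.06 -0.65 -0.  ] rot [ 0.   -0.    1.28]
(0.768, 0.1) [512.6 155.1  92.8]
t 3.55 pos [508.9  21.3  74.9] rot [ 3.141 -0.     0.363] F [1.  0.  1.5] op 34.4
need xyz [-0.13 -0.    0.67] rot [0. 0. 0.]
(0.768, 0) [511.7 155.4  74.9]
t 3.55 pos [508.9  21.3  74.9] rot [ 3.141 -0.     0.363] F [1.  0.  1.5] op 34.4
need xyz [-0.02  0.    0.36] rot [0. 0. 0.]
```

Call:
{"api": "apply_moves", "payload": {"xyz": [[0.01,0,-0.18],[0.01,0,-0.18],[0.03,0,-0.18],[0.03,0,-0.18],[0.04,0,-0.15],[0.04,0,-0.16],[0,0,0],[0,0,0]], "rot": [[0,0,0],[0,0,0],[0,0,0],[0,0,0],[0,0,0],[0,0,0],[0,0,0],[0,0,0]], "gripper": [0.3,0.3,0.3,0.3,0.3,0.3,0.3,0.3]}}

```text
time_s: 4.35
tcp_pos: [515.5, 23.9, 126.1]
eef_rot: [3.142, 0.001, 0.363]
ft_force: [-1.8, -1.2, -1.9]
opening: 34.4
```

```bash
python3 - <<'E'
from h import *
to([515.9,24,126.3],.362)
p,d=imaging.capture("side");cv2.imwrite("pics/s2.png",cv2.resize(p[120:280,200:400],None,fx=3.5,fy=3.5))
E
```

```text
t 4.35 pos [515.5  23.9 126.1] rot [3.142e+00 1.000e-03 3.630e-01] F [-1.8 -1.2 -1.9] op 34.4
need xyz [ 0.01  0.   -0.  ] rot [0.   0.01 0.  ]
```

View pics/s2.png

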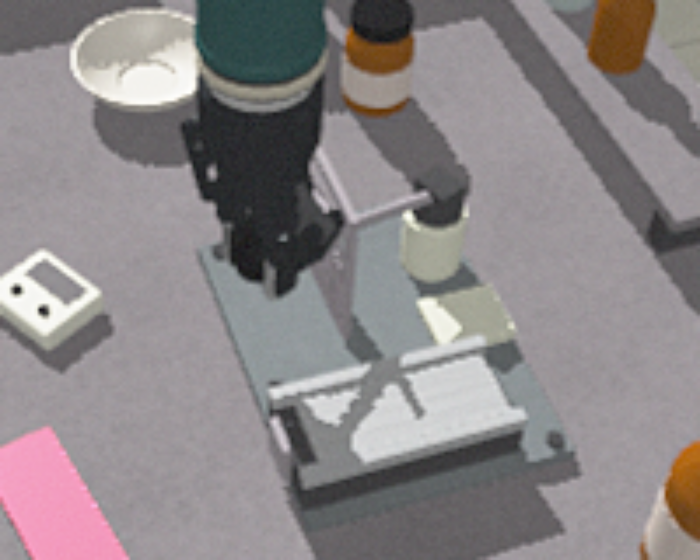

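The lever is up, with its rod at the gate top around (350,215). Swinging.

Call:
{"api": "apply_moves", "payload": {"xyz": [[0.007,-0.22,0],[0.007,-0.22,0],[0.007,-0.22,0],[0.007,-0.22,0],[0.007,-0.22,0],[0.007,-0.22,0],[0.007,-0.22,0],[0.007,-0.22,0]], "rot": [[0,0,0.427],[0,0,0.427],[0,0,0.427],[0,0,0.427],[0,0,0.427],[0,0,0.427],[0,0,0.427],[0,0,0.427]], "gripper": [0.3,0.3,0.3,0.3,0.3,0.3,0.3,0.3]}}

```text
time_s: 5.2
tcp_pos: [506.7, 111.5, 125.8]
eef_rot: [-3.141, 0.0, -0.152]
ft_force: [-0.2, 1.0, -1.7]
opening: 34.3
```

```bash
python3 - <<'E'
from h import *
to([518.7,152.5,126.3],-.406)
E
```

```text
t 5.2 pos [506.7 111.5 125.8] rot [-3.141  0.    -0.152] F [-0.2  1.  -1.7] op 34.3
need xyz [ 0.11 -0.85 -0.01] rot [-0.   0.   1.7]
```

Call:
{"api": "apply_moves", "payload": {"xyz": [[0.01,-0.22,0],[0.01,-0.22,0],[0.01,-0.2,0],[0.01,-0.18,0],[0,0,0],[0,0,0]], "rot": [[0,0,0.43],[0,0,0.43],[0,0,0.43],[0,0,0.41],[0,0,0],[0,0,0]], "gripper": [0.3,0.3,0.3,0.3,0.3,0.3]}}

```text
time_s: 5.8
tcp_pos: [518.0, 151.2, 126.0]
eef_rot: [-3.141, 0.001, -0.401]
ft_force: [-1.1, 5.0, -1.5]
opening: 34.4
```

```bash
python3 - <<'E'
from h import *
to([518.7,152.5,126.3],-.406)
E
```

```text
t 5.8 pos [518.  151.2 126. ] rot [-3.141e+00  1.000e-03 -4.010e-01] F [-1.1  5.  -1.5] op 34.4
need xyz [ 0.   -0.03 -0.01] rot [-0.01  0.01  0.03]
```

Call:
{"api": "apply_moves", "payload": {"xyz": [[0,-0.03,0.15],[-0.04,0,0.18],[-0.04,0,0.18],[-0.03,0,0.18],[-0.02,0,0.18],[-0.01,0,0.15],[0,0,0],[0,0,0]], "rot": [[0,0,0.03],[0,0,0],[0,0,0],[0,0,0],[0,0,0],[0,0,0],[0,0,0],[0,0,0]], "gripper": [0.3,0.3,0.3,0.3,0.3,0.3,0.3,0.3]}}

```text
time_s: 6.6
tcp_pos: [512.9, 153.9, 75.5]
eef_rot: [3.141, -0.0, -0.41]
ft_force: [-2.7, 0.4, 1.7]
opening: 33.9
```

```bash
python3 - <<'E'
from h import *
to([511.7,155.4,74.9],-.406)
p,d=imaging.capture("side");cv2.imwrite("pics/s3.png",cv2.resize(p[120:280,200:400],None,fx=3.5,fy=3.5))
E
```

```text
t 6.6 pos [512.9 153.9  75.5] rot [ 3.141 -0.    -0.41 ] F [-2.7  0.4  1.7] op 33.9
need xyz [-0.03 -0.02  0.01] rot [ 0.   -0.   -0.03]
```

View pics/s3.png

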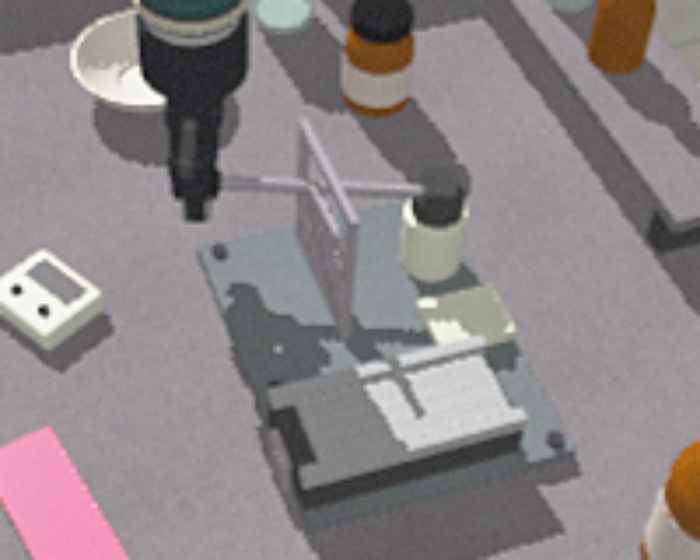

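The rod lies in the far notch. Release and rise.

Call:
{"api": "apply_moves", "payload": {"xyz": [[0,0,0],[0,0,0],[0,0,0],[0,0,-0.2],[0,0,-0.5],[0,0,-0.6],[0,0,-0.7],[0,0,-0.5]], "rot": [[0,0,0],[0,0,0],[0,0,0],[0,0,0],[0,0,0],[0,0,0],[0,0,0],[0,0,0]], "gripper": [0.6,1,1,1,1,1,1,1]}}

```text
time_s: 7.45
tcp_pos: [513.4, 154.4, 203.3]
eef_rot: [-3.14, -0.002, -0.409]
ft_force: [0.2, -0.0, -0.9]
opening: 85.3
```

```bash
python3 - <<'E'
from h import *
to(st(108,0,200),-.022)
p,d=imaging.capture("side");cv2.imwrite("pics/s4.png",cv2.resize(p[120:280,200:400],None,fx=3.5,fy=3.5))
E
```

```text
t 7.45 pos [513.4 154.4 203.3] rot [-3.14e+00 -2.00e-03 -4.09e-01] F [ 0.2 -0.  -0.9] op 85.3
need xyz [5.01 2.63 0.07] rot [-0.01 -0.02 -2.58]
```

View pics/s4.png

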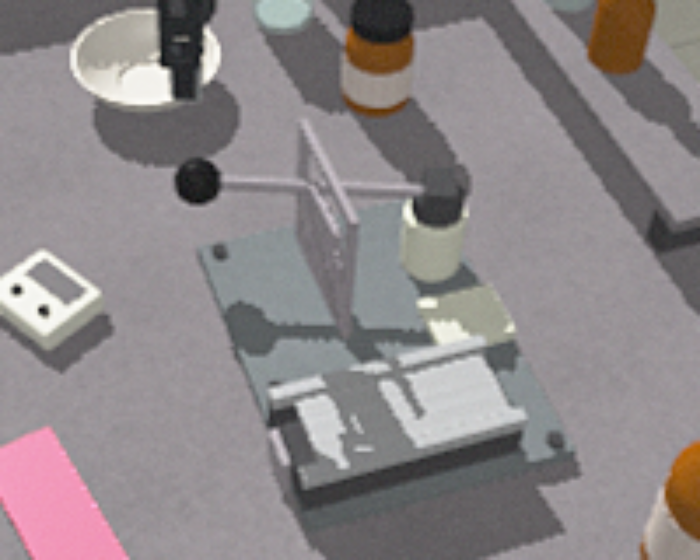

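Call:
{"api": "apply_moves", "payload": {"xyz": [[0.4,0.2,0],[0.7,0.37,0],[0.8,0.42,0],[0.8,0.42,0],[0.8,0.42,0],[0.7,0.37,0],[0.5,0.26,0],[0.31,0.17,0]], "rot": [[0,0,0],[0,0,0],[0,0,0],[0,0,0],[0,0,0],[0,0,0],[0,0,0],[0,0,-0.9]], "gripper": [0,0,0,0,0,0,0,0]}}

```text
time_s: 8.3
tcp_pos: [691.3, -69.3, 200.5]
eef_rot: [3.14, -0.001, -0.274]
ft_force: [0.2, 0.1, 0.6]
opening: 0.1
```

Call:
{"api": "apply_moves", "payload": {"xyz": [[0,0,0],[0,0,0],[0,0,0],[0,0,0]], "rot": [[0,0,-0.9],[0,0,-0.78],[0,0,0],[0,0,0]], "gripper": [0,0,0,0]}}

```text
time_s: 8.7
tcp_pos: [690.2, -66.3, 200.6]
eef_rot: [-3.142, -0.0, -0.025]
ft_force: [-0.1, -0.6, 0.6]
opening: -0.4
```

```bash
python3 - <<'E'
from h import *
to(st(98,0,56),-.022)
E
```

```text
t 8.7 pos [690.2 -66.3 200.6] rot [-3.142 -0.    -0.025] F [-0.1 -0.6  0.6] op -0.4
need xyz [-0.18 -0.01  2.89] rot [-0.   -0.   -0.02]
```

Call:
{"api": "apply_moves", "payload": {"xyz": [[0,0,0.4],[0,0,0.5],[0,0,0.5],[0,0,0.5],[0,0,0.5],[0,0,0.32],[0,0,0.19],[0,0,0]], "rot": [[0,0,0],[0,0,0],[0,0,0],[0,0,0],[0,0,0],[0,0,0],[0,0,0],[0,0,0]], "gripper": [0,0,0,0,0,0,0,0]}}

```text
time_s: 9.5
tcp_pos: [689.5, -66.0, 53.7]
eef_rot: [3.142, 0.002, -0.023]
ft_force: [0.4, -0.5, 0.3]
opening: 0.0
```

```bash
python3 - <<'E'
from h import *
to(st(33,0,55),-.022)
p,d=imaging.capture("side");cv2.imwrite("pics/s5.png",cv2.resize(p[120:280,200:400],None,fx=3.5,fy=3.5))
E
```

```text
t 9.5 pos [689.5 -66.   53.7] rot [ 3.142e+00  2.000e-03 -2.300e-02] F [ 0.4 -0.5  0.3] op 0.0
need xyz [-1.47 -0.01 -0.02] rot [ 0.    0.01 -0.  ]
```

View pics/s5.png

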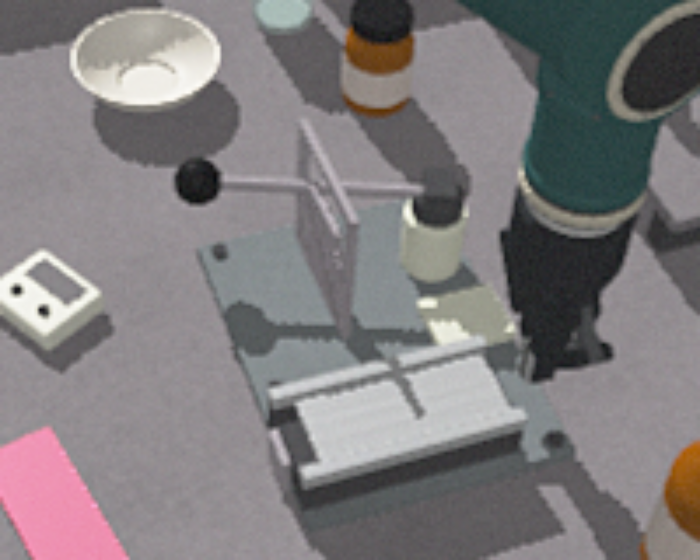

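Call:
{"api": "apply_moves", "payload": {"xyz": [[-0.15,0,0],[-0.15,0,0],[-0.12,0,0],[-0.12,0,0],[-0.15,0,0],[-0.15,0,0],[-0.15,0,0],[-0.15,0,0]], "rot": [[0,0,0],[0,0,0],[0,0,0],[0,0,0],[0,0,0],[0,0,0],[0,0,0],[0,0,0]], "gripper": [0,0,0,0,0,0,0,0]}}

```text
time_s: 10.35
tcp_pos: [633.2, -65.0, 55.3]
eef_rot: [3.142, -0.001, -0.022]
ft_force: [3.3, -0.4, 1.9]
opening: 0.2
```

Call:
{"api": "apply_moves", "payload": {"xyz": [[-0.11,0,0],[-0.08,0,0],[0,0,0],[0,0,0]], "rot": [[0,0,0],[0,0,0],[0,0,0],[0,0,0]], "gripper": [0,0,0,0]}}

```text
time_s: 10.75
tcp_pos: [622.7, -64.7, 54.2]
eef_rot: [3.141, 0.002, -0.022]
ft_force: [0.3, 0.4, 1.2]
opening: 0.1
```

```bash
python3 - <<'E'
from h import *
to(st(33,0,55),-.022)
p,d=imaging.capture("side");cv2.imwrite("pics/s6.png",cv2.resize(p[150:300,220:380],None,fx=4,fy=4,interpolation=cv2.INTER_CUBIC))
print(proj("side",st(-80,27,48)),proj("side",st(-120,27,48)),proj("side",st(-120,-27,48)))
E
```

```text
t 10.75 pos [622.7 -64.7  54.2] rot [ 3.141e+00  2.000e-03 -2.200e-02] F [0.3 0.4 1.2] op 0.1
need xyz [-0.13 -0.01 -0.02] rot [ 0.    0.02 -0.  ]
(np.float64(276.64687356585387), np.float64(235.77648558032004)) (np.float64(260.6446828661463), np.float64(239.91443045856496)) (np.float64(267.36761950077835), np.float64(258.1029958280927))
```

View pics/s6.png

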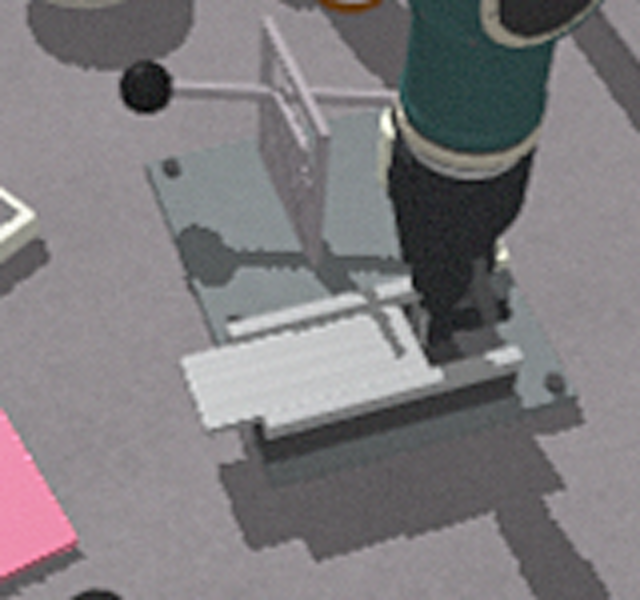

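The plate's front corners at crop (182,357) and (210,432) show about 28 mm overhang. Pushing about 12 mm more.

Call:
{"api": "apply_moves", "payload": {"xyz": [[-0.08,0,0],[-0.1,0,0],[-0.06,0,0],[0,0,0],[0,0,0]], "rot": [[0,0,0],[0,0,0],[0,0,0],[0,0,0],[0,0,0]], "gripper": [0,0,0,0,0]}}

```text
time_s: 11.3
tcp_pos: [611.3, -64.5, 54.7]
eef_rot: [3.141, 0.001, -0.022]
ft_force: [-0.3, -0.2, -0.1]
opening: -0.3
```

```bash
python3 - <<'E'
from h import *
to(st(60,0,150),-.022)
p,d=imaging.capture("side");cv2.imwrite("pics/s7.png",cv2.resize(p[210:290,240:340],None,fx=7,fy=7,interpolation=cv2.INTER_CUBIC))
E
```

```text
t 11.3 pos [611.3 -64.5  54.7] rot [ 3.141e+00  1.000e-03 -2.200e-02] F [-0.3 -0.2 -0.1] op -0.3
need xyz [ 0.63 -0.01 -1.91] rot [ 0.  0. -0.]
```

View pics/s7.png

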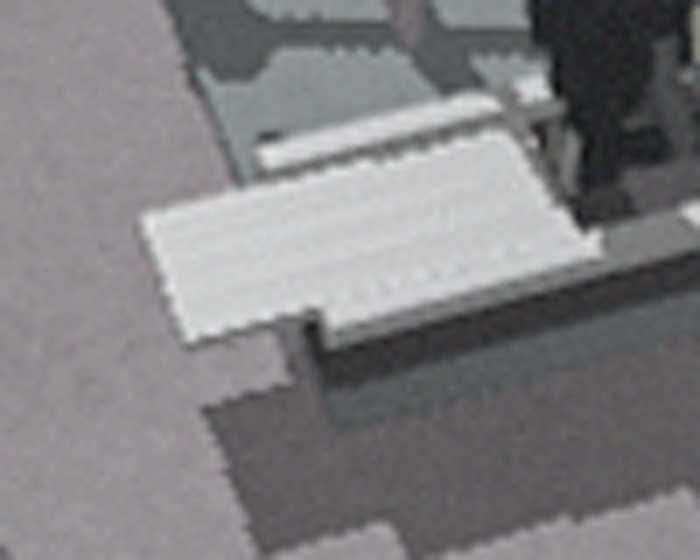

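Overhang is about 40 mm: corner at (260.4,240.4) against (260.6,239.9) predicted. Backing off, going up and over to the front end.

Call:
{"api": "apply_moves", "payload": {"xyz": [[0.12,0,0],[0.1,0,-0.3],[0,0,-0.6],[0,0,-0.7],[0,0,-0.5],[-0.3,0,0],[-0.6,0,0],[-0.6,0,0]], "rot": [[0,0,0],[0,0,0],[0,0,0],[0,0,0],[0,0,0],[0,0,0],[0,0,0],[0,0,0]], "gripper": [0,0,0,0,0,0.5,1,1]}}

```text
time_s: 12.15
tcp_pos: [547.5, -62.9, 160.0]
eef_rot: [-3.142, -0.001, -0.022]
ft_force: [-0.0, 0.5, 0.3]
opening: 42.9
```

Call:
{"api": "apply_moves", "payload": {"xyz": [[-0.6,0,0],[-0.5,0,0],[-0.3,0,0],[0,0,0],[0,0,0]], "rot": [[0,0,0],[0,0,0],[0,0,0],[0,0,0],[0,0,0]], "gripper": [1,1,1,1,1]}}

```text
time_s: 12.65
tcp_pos: [478.9, -61.6, 160.3]
eef_rot: [3.141, -0.002, -0.022]
ft_force: [0.6, -0.5, -0.3]
opening: 85.4
```

```bash
python3 - <<'E'
from h import *
to(st(-104,0,35),-.022)
E
```

```text
t 12.65 pos [478.9 -61.6 160.3] rot [ 3.141e+00 -2.000e-03 -2.200e-02] F [ 0.6 -0.5 -0.3] op 85.4
need xyz [-0.   -0.01  2.51] rot [ 0.   -0.01 -0.  ]
```

Call:
{"api": "apply_moves", "payload": {"xyz": [[0,0,0.4],[0,-0.01,0.5],[0,0,0.5],[0,0,0.4],[0,0,0.3],[0,0,0.2],[0,0,0.2],[0,0,0]], "rot": [[0,0,0],[0,0,0],[0,0,0],[0,0,0],[0,0,0],[0,0,0],[0,0,0],[0,0,0]], "gripper": [1,1,1,1,1,1,1,1]}}

```text
time_s: 13.45
tcp_pos: [477.6, -60.8, 33.7]
eef_rot: [-3.141, 0.002, -0.022]
ft_force: [0.1, -0.1, -0.1]
opening: 85.8
```

Call:
{"api": "apply_moves", "payload": {"xyz": [[0,0,0],[0,0,0],[0,0,0],[0,0,0],[0,0,0],[0,0,0],[0,0,0],[0,0,0]], "rot": [[0,0,0],[0,0,0],[0,0,0],[0,0,0],[0,0,0],[0,0,0],[0,0,0],[0,0,0]], "gripper": [0.85,0.75,0.7,0.65,0.6,0.55,0.5,0.5], "squeeze": 60}}

```text
time_s: 14.25
tcp_pos: [478.0, -61.1, 35.4]
eef_rot: [3.141, -0.001, -0.022]
ft_force: [-1.7, -0.2, 5.1]
opening: 52.7
```

```bash
python3 - <<'E'
from h import *
to(st(-104,0,120),-.022)
p,d=imaging.capture("side");cv2.imwrite("pics/s8.png",cv2.resize(p[160:290,220:360],None,fx=4.5,fy=4.5,interpolation=cv2.INTER_CUBIC))
E
```

```text
t 14.25 pos [478.  -61.1  35.4] rot [ 3.141e+00 -1.000e-03 -2.200e-02] F [-1.7 -0.2  5.1] op 52.7
need xyz [ 0.02 -0.   -1.69] rot [ 0. -0. -0.]
```

View pics/s8.png

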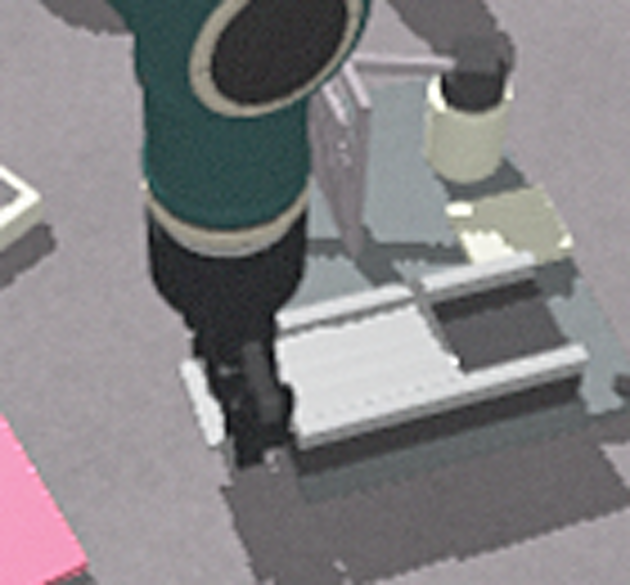

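Gripped: opening is 52.7 mm, with the same offset as on the knob. Lifting.

Call:
{"api": "apply_moves", "payload": {"xyz": [[0,0,-0.05],[0,0,-0.1],[0,0,-0.15],[0,0,-0.2],[0,0,-0.3],[0,0,-0.4],[0,0,-0.4],[0,0,-0.2]], "rot": [[0,0,0],[0,0,0],[0,0,0],[0,0,0],[0,0,0],[0,0,0],[0,0,0],[0,0,0]], "gripper": [0.5,0.5,0.5,0.5,0.5,0.5,0.5,0.5], "squeeze": 80}}

```text
time_s: 15.1
tcp_pos: [478.6, -61.0, 126.9]
eef_rot: [3.141, -0.003, -0.022]
ft_force: [0.0, -0.1, -1.4]
opening: 52.1
```

```bash
python3 - <<'E'
from h import *
q=arm.get_state();print(q["wrist_torque"])
# plate centre relative to TCP in tool frame: about +54 along tool x
to([531-54*np.cos(.022),-325-54*np.sin(.022),125],.022)
p,d=imaging.capture("side");cv2.imwrite("pics/s9.png",cv2.resize(p[120:290,200:400],None,fx=3.8,fy=3.4,interpolation=cv2.INTER_CUBIC))
E
```

```text
[-0.00174955  0.08326558 -0.04153583]
t 15.1 pos [478.6 -61.  126.9] rot [ 3.141e+00 -3.000e-03 -2.200e-02] F [ 0.  -0.1 -1.4] op 52.1
need xyz [0.09 5.3  0.04] rot [ 0.   -0.02 -0.29]
```

View pics/s9.png

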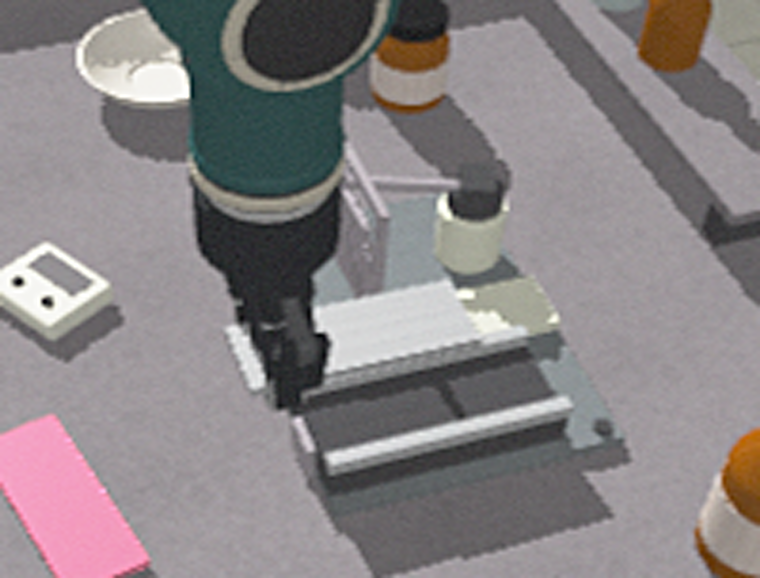

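The plate is held level. The moment/force ratio puts its centre about 53 mm from the grip, as planned. Carrying it to the tray.

Call:
{"api": "apply_moves", "payload": {"xyz": [[0,0.2,0],[0,0.4,0],[0,0.55,0],[0,0.65,0],[0,0.7,0],[0,0.7,0],[0,0.65,0],[0,0.55,0]], "rot": [[0,0,0],[0,0,0],[0,0,0],[0,0,0],[0,0,0],[0,0,0],[0,0,0],[0,0,0]], "gripper": [0.5,0.5,0.5,0.5,0.5,0.5,0.5,0.5]}}

```text
time_s: 15.95
tcp_pos: [471.2, -283.6, 123.3]
eef_rot: [-3.141, 0.003, -0.024]
ft_force: [0.3, 0.0, -3.1]
opening: 52.2
```

Call:
{"api": "apply_moves", "payload": {"xyz": [[0.04,0.45,0],[0.05,0.3,0],[0,0.15,0],[0,0,0],[0,0,0],[0,0,0]], "rot": [[0,0,0],[0,0,-0.15],[0,0,-0.14],[0,0,0],[0,0,0],[0,0,0]], "gripper": [0.5,0.5,0.5,0.5,0.5,0.5]}}

```text
time_s: 16.55
tcp_pos: [476.5, -324.7, 124.5]
eef_rot: [-3.141, 0.001, 0.023]
ft_force: [-0.3, 0.0, -1.8]
opening: 52.0
```

```bash
python3 - <<'E'
from h import *
to([531-54*np.cos(.022),-325-54*np.sin(.022),45],.022)
for n,(x0,x1,y0,y1),k in [("top",(340,430,165,280),5),("side",(240,420,230,410),3.3)]:
    p,d=imaging.capture(n);cv2.imwrite(f"pics/c10{n}.png",cv2.resize(p[y0:y1,x0:x1],None,fx=k,fy=k,interpolation=cv2.INTER_CUBIC))
E
```

```text
t 16.55 pos [ 476.5 -324.7  124.5] rot [-3.141e+00  1.000e-03  2.300e-02] F [-0.3  0.  -1.8] op 52.0
need xyz [0.01 0.03 1.59] rot [-0.01  0.    0.  ]
```

View pics/c10top.png

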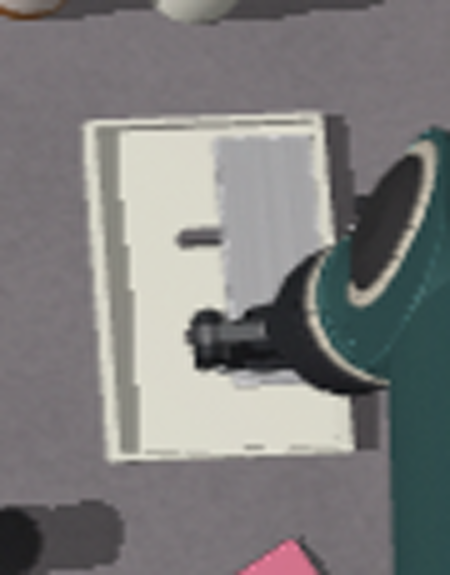

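View pics/c10side.png

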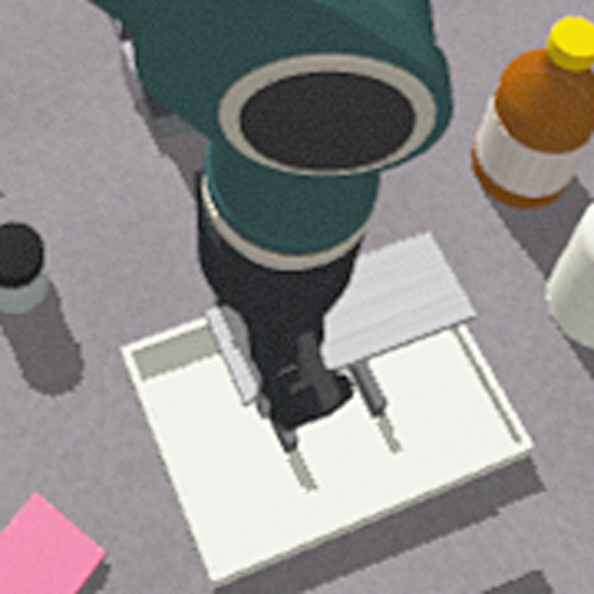

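```bash
python3 - <<'E'
from h import *
for u,v in [(215,138),(312,133)]: print(cast("top",(u+.5)/5-.5+340,(v+.5)/5-.5+165,137).round(1))
for u,v in [(431,234),(475,315)]: print("s",cast("side",(u+.5)/3.3-.5+240,(v+.5)/3.3-.5+230,137).round(1))
E
```

```text
[ 594.4 -294.8  137. ]
[ 596.5 -349.5  137. ]
s [ 597.8 -297.7  137. ]
s [ 597.5 -349.3  137. ]
```

The plate's far edge is about 4.5 mm short in x and fine in y. Correcting while descending, and stopping above the ribs.

Call:
{"api": "apply_moves", "payload": {"xyz": [[0.05,0,0.2],[0.04,0,0.4],[0,0,0.4],[0,0,0.4],[0,0,0.25],[0,0,0.15],[0,0,0.1],[0,0,0]], "rot": [[0,0,0],[0,0,0],[0,0,0],[0,0,0],[0,0,0],[0,0,0],[0,0,0],[0,0,0]], "gripper": [0.5,0.5,0.5,0.5,0.5,0.5,0.5,0.5]}}

```text
time_s: 17.45
tcp_pos: [481.0, -325.8, 29.5]
eef_rot: [-3.141, 0.0, 0.021]
ft_force: [-0.8, -0.9, -1.8]
opening: 51.9
```

Call:
{"api": "apply_moves", "payload": {"xyz": [[0,0,0.06],[0,0,0.04],[0,0,0],[0,0,0]], "rot": [[0,0,0],[0,0,0],[0,0,0],[0,0,0]], "gripper": [0.5,0.5,0.5,0.5]}}

```text
time_s: 17.85
tcp_pos: [481.1, -326.0, 25.1]
eef_rot: [3.141, -0.0, 0.021]
ft_force: [0.0, 1.2, -1.4]
opening: 52.5
```

```bash
python3 - <<'E'
from h import *
q=arm.get_state();print(q["wrist_torque"])
to([531-54*np.cos(.022)+4.5,-325-54*np.sin(.022),19.4],.022)
for n,(x0,x1,y0,y1),k in [("side",(260,410,290,410),5)]:
    p,d=imaging.capture(n);cv2.imwrite(f"pics/c11{n}.png",cv2.resize(p[y0:y1,x0:x1],None,fx=k,fy=k,interpolation=cv2.INTER_CUBIC)[:600])
E
```

```text
[ 0.02032127  0.12119703 -0.03037201]
t 17.85 pos [ 481.1 -326.    25.1] rot [ 3.141 -0.     0.021] F [ 0.   1.2 -1.4] op 52.5
need xyz [0.01 0.   0.11] rot [ 0. -0. -0.]
```

View pics/c11side.png

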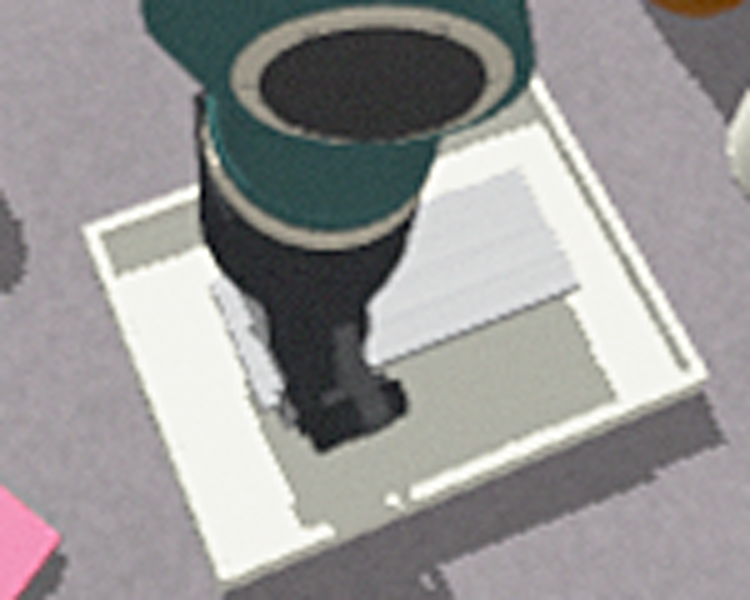

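```bash
python3 - <<'E'
from h import *
for u,v in [(520,170),(580,286),(212,286),(268,408)]: print("s",cast("side",(u+.5)/5-.5+260,(v+.5)/5-.5+290,37.5).round(1))
E
```

```text
s [ 601.8 -299.5   37.5]
s [ 601.8 -351.3   37.5]
s [ 463.2 -302.4   37.5]
s [ 465.9 -353.6   37.5]
```

Call:
{"api": "apply_moves", "payload": {"xyz": [[0,0,0.03],[0,0,0.02],[0,0,0.02],[0,0,0.02],[0,0,0],[0,0,0]], "rot": [[0,0,0],[0,0,0],[0,0,0],[0,0,0],[0,0,0],[0,0,0]], "gripper": [0.5,0.5,0.5,0.5,0.5,0.5]}}

```text
time_s: 18.5
tcp_pos: [481.0, -325.9, 20.3]
eef_rot: [-3.142, 0.0, 0.021]
ft_force: [0.5, -0.2, -1.0]
opening: 52.0
```

```bash
python3 - <<'E'
from h import *
q=arm.get_state();print(q["wrist_torque"])
to([481,-326,19.4],.022)
E
```

```text
[-0.02944962  0.13415664 -0.01462504]
t 18.5 pos [ 481.  -325.9   20.3] rot [-3.142  0.     0.021] F [ 0.5 -0.2 -1. ] op 52.0
need xyz [0.   0.   0.02] rot [-0.  0. -0.]
```

Call:
{"api": "apply_moves", "payload": {"xyz": [[0,-0.01,0.01],[0,0,0.01],[0,0,0],[0,0,0]], "rot": [[0,0,0],[0,0,0],[0,0,0],[0,0,0]], "gripper": [0.5,0.5,0.5,0.5]}}

```text
time_s: 18.9
tcp_pos: [481.1, -325.7, 19.8]
eef_rot: [3.141, -0.0, 0.021]
ft_force: [-2.8, 0.3, 6.1]
opening: 52.0
```

Call:
{"api": "apply_moves", "payload": {"xyz": [[0,0,0.01],[0,0,0.01],[0,0,0],[0,0,0]], "rot": [[0,0,0],[0,0,0],[0,0,0],[0,0,0]], "gripper": [0.5,0.5,0.5,0.5]}}

```text
time_s: 19.3
tcp_pos: [481.0, -325.7, 19.6]
eef_rot: [3.141, -0.0, 0.021]
ft_force: [-4.4, 2.4, 12.2]
opening: 51.9
```

```bash
python3 - <<'E'
from h import *
q=arm.get_state();print(q["wrist_torque"])
to([481,-326,19.4],.022)
for n,(x0,x1,y0,y1),k in [("side",(260,410,290,410),5)]:
    p,d=imaging.capture(n);cv2.imwrite(f"pics/c12{n}.png",cv2.resize(p[y0:y1,x0:x1],None,fx=k,fy=k,interpolation=cv2.INTER_CUBIC)[:600])
E
```

```text
[ 0.31197141  0.8109321  -0.01964205]
t 19.3 pos [ 481.  -325.7   19.6] rot [ 3.141 -0.     0.021] F [-4.4  2.4 12.2] op 51.9
need xyz [-0.    0.01  0.  ] rot [ 0.01 -0.   -0.01]
```

View pics/c12side.png

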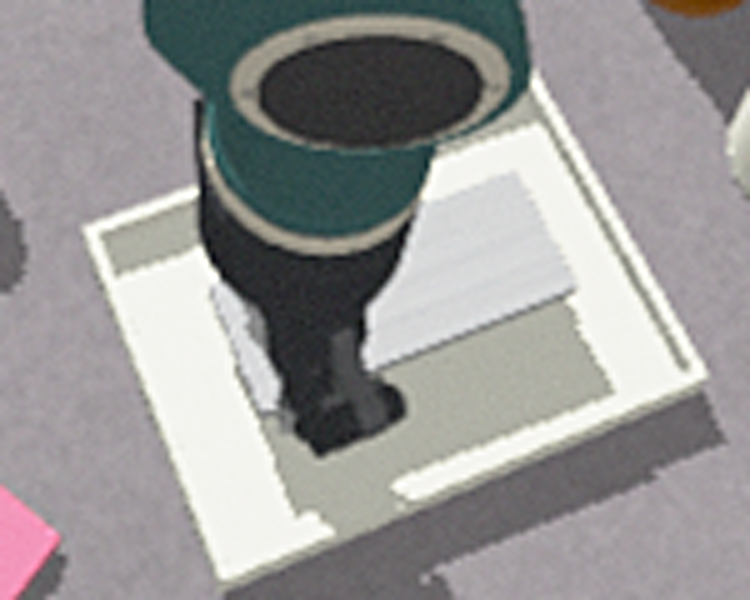

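The plate has touched the ribs (12 N up at the expected height). Unloading slightly, then opening.

Call:
{"api": "apply_moves", "payload": {"xyz": [[0,0,-0.01],[0,0,-0.01],[0,0,0],[0,0,0],[0,0,0],[0,0,0],[0,0,0],[0,0,0]], "rot": [[0,0,0],[0,0,0],[0,0,0],[0,0,0],[0,0,0],[0,0,0],[0,0,0],[0,0,0]], "gripper": [0.5,0.5,0.5,0.65,0.75,0.85,0.9,0.9]}}

```text
time_s: 20.15
tcp_pos: [481.0, -325.3, 19.1]
eef_rot: [-3.141, 0.0, 0.021]
ft_force: [0.6, 0.3, 0.6]
opening: 76.9
```

Call:
{"api": "apply_moves", "payload": {"xyz": [[0,0,0],[0,0,-0.1],[0,0,-0.2],[0,0,-0.4],[0,0,-0.7],[0,0,-0.8],[0,0,-0.8],[0,0,-0.5]], "rot": [[0,0,0],[0,0,0],[0,0,0],[0,0,0],[0,0,0],[0,0,0],[0,0,0],[0,0,0]], "gripper": [1,1,1,1,1,1,1,1]}}

```text
time_s: 20.95
tcp_pos: [482.1, -325.9, 198.6]
eef_rot: [3.139, -0.004, 0.021]
ft_force: [0.0, 0.4, 0.0]
opening: 85.0
```

```bash
python3 - <<'E'
from h import *
K=knob(.768,0);print(K)
to([K[0]+1.2,K[1]-1.5,200],-.406)
for n,(x0,x1,y0,y1),k in [("top",(340,430,165,280),5),("side",(260,410,290,410),5)]:
    p,d=imaging.capture(n);cv2.imwrite(f"pics/c13{n}.png",cv2.resize(p[y0:y1,x0:x1],None,fx=k,fy=k,interpolation=cv2.INTER_CUBIC)[:600])
E
```

```text
[510.91052928 155.87264099  85.        ]
t 20.95 pos [ 482.1 -325.9  198.6] rot [ 3.139 -0.004  0.021] F [0.  0.4 0. ] op 85.0
need xyz [ 0.81 -9.59 -0.05] rot [ 0.01 -0.03  2.85]
```

View pics/c13side.png

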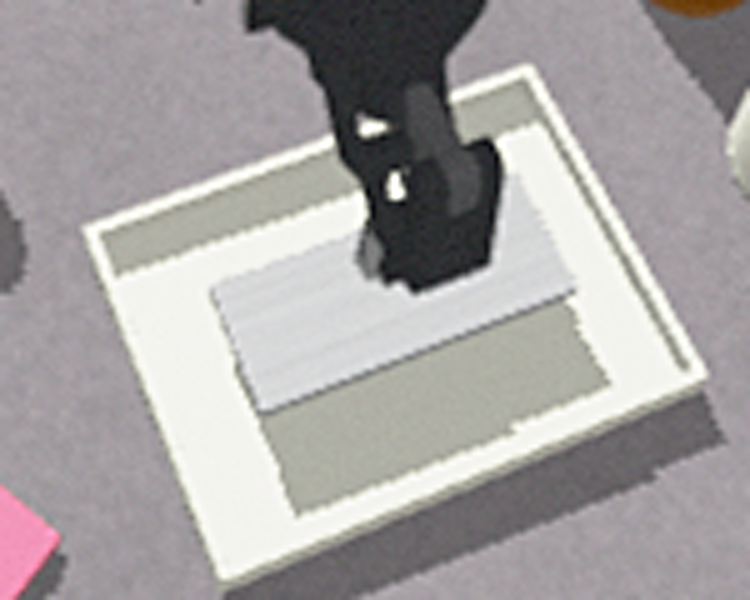

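View pics/c13top.png

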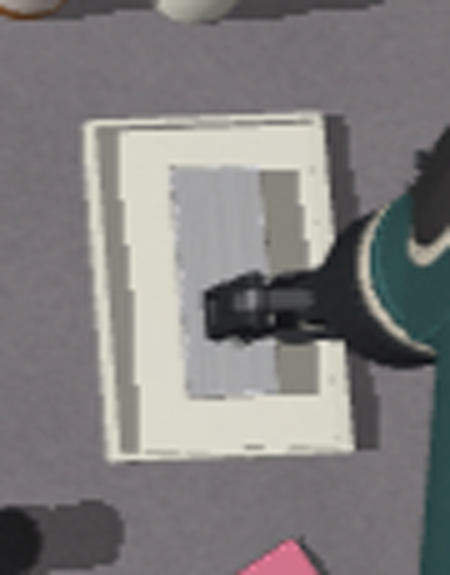

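The plate lies flat on the ribs and looks centred. Going to the knob; I'll measure the plate once the arm is clear.

Call:
{"api": "apply_moves", "payload": {"xyz": [[0.05,-0.35,0],[0.05,-0.6,0],[0.06,-0.75,0],[0.06,-0.8,0],[0.06,-0.8,0],[0.06,-0.8,0],[0.06,-0.8,0],[0.06,-0.8,0]], "rot": [[0,0,0],[0,0,0],[0,0,0],[0,0,0],[0,0,0],[0,0,0],[0,0,0],[0,0,0]], "gripper": [1,1,1,1,1,1,1,1]}}

```text
time_s: 21.85
tcp_pos: [496.2, -37.0, 193.0]
eef_rot: [-3.141, 0.003, 0.023]
ft_force: [0.8, -0.2, -0.4]
opening: 85.4
```

Call:
{"api": "apply_moves", "payload": {"xyz": [[0.06,-0.8,0],[0.06,-0.8,0],[0.06,-0.8,0],[0.06,-0.75,0],[0.06,-0.5,0],[0.05,-0.24,0],[0,0,0],[0,0,0]], "rot": [[0,0,0],[0,0,0],[0,0,0],[0,0,0],[0,0,0.95],[0,0,0.95],[0,0,0.95],[0,0,0]], "gripper": [1,1,1,1,1,1,1,1]}}

```text
time_s: 22.65
tcp_pos: [511.0, 155.8, 192.8]
eef_rot: [3.14, 0.003, -0.404]
ft_force: [-0.4, -0.2, -0.6]
opening: 85.2
```

```bash
python3 - <<'E'
from h import *
to([512.5,154.4,75],-.406)
for n,(x0,x1,y0,y1),k in [("top",(340,430,165,280),5),("side",(260,410,290,410),5)]:
    p,d=imaging.capture(n);cv2.imwrite(f"pics/c14{n}.png",cv2.resize(p[y0:y1,x0:x1],None,fx=k,fy=k,interpolation=cv2.INTER_CUBIC)[:600])
p,d=imaging.capture("side");cv2.imwrite("pics/s14.png",cv2.resize(p[100:280,200:400],None,fx=3.4,fy=3.3))
E
```

```text
t 22.65 pos [511.  155.8 192.8] rot [ 3.14e+00  3.00e-03 -4.04e-01] F [-0.4 -0.2 -0.6] op 85.2
need xyz [0.05 0.01 2.36] rot [0.01 0.02 0.01]
```

View pics/c14side.png

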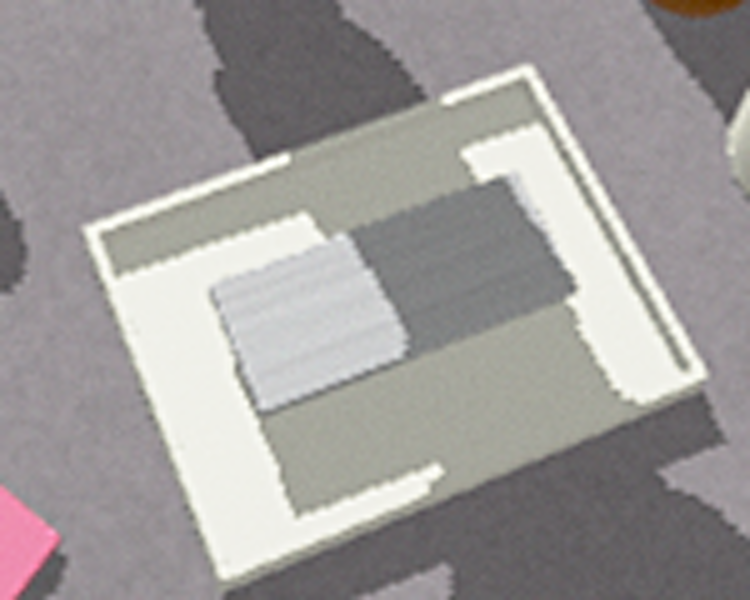

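View pics/c14top.png

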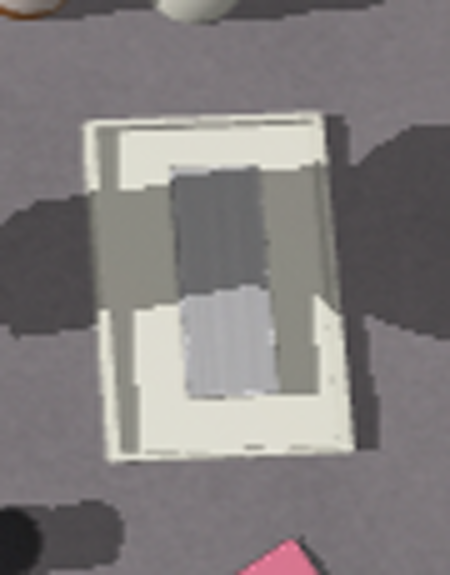

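View pics/s14.png

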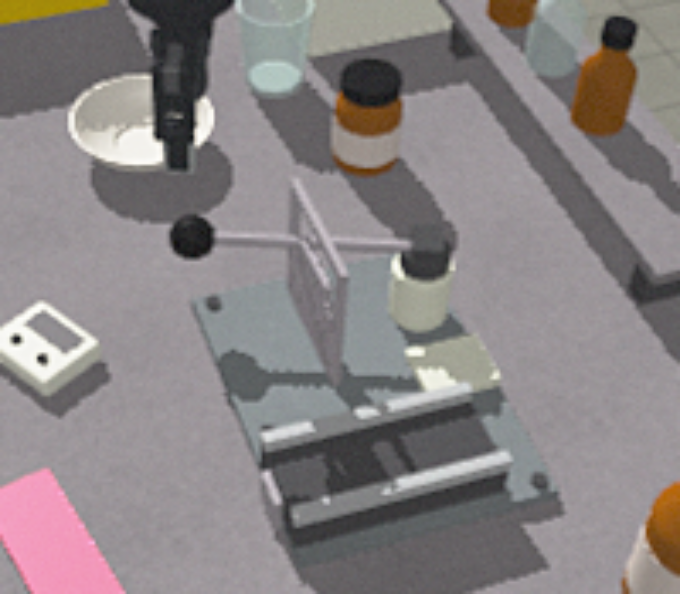

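```bash
python3 - <<'E'
from h import *
f=lambda n,L,x,y,z:[cast(n,(u+.5)/5-.5+x,(v+.5)/5-.5+y,z)[:2] for u,v in L]
for n,pl,x,y,tr in [("side",[(515,174),(578,290),(262,411),(212,288)],260,290,[(88,228),(532,66),(706,378),(222,586)]),("top",[(172,168),(260,168),(277,393),(187,396)],340,165,[(85,122),(322,113),(354,448),(110,461)])]:
    P=f(n,pl,x,y,32);T=f(n,tr,x,y,18)
    print(n,"plate",np.mean(P,0).round(1),"tray",np.mean(T,0).round(1)); print(np.round(P,1).tolist())
E
```

```text
side plate [ 532.9 -325.7] tray [ 532.9 -326. ]
[[601.1, -298.4], [602.3, -350.9], [464.4, -352.3], [464.0, -301.2]]
top plate [ 530.  -324.3] tray [ 530.1 -324.3]
[[599.6, -297.0], [598.8, -350.7], [461.3, -351.9], [460.3, -297.9]]
```

Call:
{"api": "apply_moves", "payload": {"xyz": [[0.04,0,0.4],[0,0,0.5],[0,0,0.5],[0,0,0.5],[0,0,0.3],[0,0,0.16],[0,0,0],[0,0,0]], "rot": [[0,0,0],[0,0,0],[0,0,0],[0,0,0],[0,0,0],[0,0,0],[0,0,0],[0,0,0]], "gripper": [1,1,1,1,1,1,1,1]}}

```text
time_s: 23.6
tcp_pos: [515.3, 153.8, 77.0]
eef_rot: [-3.141, -0.001, -0.406]
ft_force: [-0.1, 0.2, 0.9]
opening: 85.7
```

Call:
{"api": "apply_moves", "payload": {"xyz": [[0,0,0],[0,0,0],[0,0,0],[0,0,0],[0,0,0],[0,0,0],[0,0,0],[0,0,0]], "rot": [[0,0,0],[0,0,0],[0,0,0],[0,0,0],[0,0,0],[0,0,0],[0,0,0],[0,0,0]], "gripper": [0.8,0.65,0.5,0.4,0.3,0.3,0.3,0.3], "squeeze": 30}}

```text
time_s: 24.4
tcp_pos: [515.0, 153.6, 76.4]
eef_rot: [-3.141, -0.0, -0.406]
ft_force: [1.0, 0.5, 1.1]
opening: 34.4
```

In both views the plate centre is within about 0.5 mm of the tray centre. The knob is gripped, so lift and swing back.

Call:
{"api": "apply_moves", "payload": {"xyz": [[0.01,0,-0.18],[0.01,0,-0.18],[0.03,0,-0.18],[0.03,0,-0.18],[0.04,0,-0.15],[0.04,0,-0.16],[0,0,0],[0,0,0]], "rot": [[0,0,0],[0,0,0],[0,0,0],[0,0,0],[0,0,0],[0,0,0],[0,0,0],[0,0,0]], "gripper": [0.3,0.3,0.3,0.3,0.3,0.3,0.3,0.3]}}

```text
time_s: 25.2
tcp_pos: [521.9, 150.7, 127.8]
eef_rot: [-3.141, 0.0, -0.406]
ft_force: [-1.2, 0.6, -1.6]
opening: 34.5
```

Call:
{"api": "apply_moves", "payload": {"xyz": [[0.007,0.22,0],[0.007,0.22,0],[0.007,0.22,0],[0.007,0.22,0],[0.007,0.22,0],[0.007,0.22,0],[0.007,0.22,0],[0.007,0.22,0]], "rot": [[0,0,-0.427],[0,0,-0.427],[0,0,-0.427],[0,0,-0.427],[0,0,-0.427],[0,0,-0.427],[0,0,-0.427],[0,0,-0.427]], "gripper": [0.3,0.3,0.3,0.3,0.3,0.3,0.3,0.3]}}

```text
time_s: 26.0
tcp_pos: [509.5, 64.3, 127.6]
eef_rot: [-3.141, -0.001, 0.11]
ft_force: [2.2, 1.6, -3.0]
opening: 34.0
```

```bash
python3 - <<'E'
from h import *
to([517.5,24.5,127.5],.362)
E
```

```text
t 26.0 pos [509.5  64.3 127.6] rot [-3.141e+00 -1.000e-03  1.100e-01] F [ 2.2  1.6 -3. ] op 34.0
need xyz [0.07 0.81 0.  ] rot [-0.   -0.01 -1.68]
```

Call:
{"api": "apply_moves", "payload": {"xyz": [[0.01,0.22,0],[0.01,0.21,0],[0.01,0.2,0],[0.01,0.18,0],[0,0,0],[0,0,0]], "rot": [[0,0,-0.42],[0,0,-0.42],[0,0,-0.42],[0,0,-0.4],[0,0,0],[0,0,0]], "gripper": [0.3,0.3,0.3,0.3,0.3,0.3]}}

```text
time_s: 26.6
tcp_pos: [519.1, 25.0, 127.5]
eef_rot: [3.141, -0.0, 0.354]
ft_force: [0.9, -0.5, -3.1]
opening: 34.1
```

```bash
python3 - <<'E'
from h import *
to([517.5,24.5,127.5],.362)
E
```

```text
t 26.6 pos [519.1  25.  127.5] rot [ 3.141 -0.     0.354] F [ 0.9 -0.5 -3.1] op 34.1
need xyz [-0.03 -0.    0.  ] rot [ 0.   -0.   -0.05]
```

Call:
{"api": "apply_moves", "payload": {"xyz": [[0,0,0.15],[-0.04,0,0.18],[-0.04,0,0.18],[-0.03,0,0.18],[-0.02,0,0.18],[-0.01,0,0.15],[0,0,0],[0,0,0]], "rot": [[0,0,-0.05],[0,0,0],[0,0,0],[0,0,0],[0,0,0],[0,0,0],[0,0,0],[0,0,0]], "gripper": [0.3,0.3,0.3,0.3,0.3,0.3,0.3,0.3]}}

```text
time_s: 27.4
tcp_pos: [512.8, 23.1, 77.0]
eef_rot: [-3.141, -0.001, 0.363]
ft_force: [-0.7, 1.4, 1.7]
opening: 34.2
```

Call:
{"api": "apply_moves", "payload": {"xyz": [[0,0,0],[0,0,0],[0,0,0],[0,0,-0.2],[0,0,-0.5],[0,0,-0.6],[0,0,-0.7],[0,0,-0.5]], "rot": [[0,0,0],[0,0,0],[0,0,0],[0,0,0],[0,0,0],[0,0,0],[0,0,0],[0,0,0]], "gripper": [0.6,1,1,1,1,1,1,1]}}

```text
time_s: 28.2
tcp_pos: [513.0, 22.9, 204.6]
eef_rot: [3.141, -0.003, 0.363]
ft_force: [0.8, 0.5, -0.1]
opening: 85.4
```

```bash
python3 - <<'E'
from h import *
to([508,21,200],.362); print(proj("side",knob(0,0)))
p,d=imaging.capture("side");cv2.imwrite("pics/s15.png",p)
cv2.imwrite("pics/s15c.png",cv2.resize(p[120:280,200:400],None,fx=3.5,fy=3.5))
E
```

```text
t 28.2 pos [513.   22.9 204.6] rot [ 3.141e+00 -3.000e-03  3.630e-01] F [ 0.8  0.5 -0.1] op 85.4
need xyz [-0.11  0.    0.09] rot [ 0.01 -0.02  0.01]
(np.float64(270.8642476862549), np.float64(208.67151676646958))
```

View pics/s15c.png

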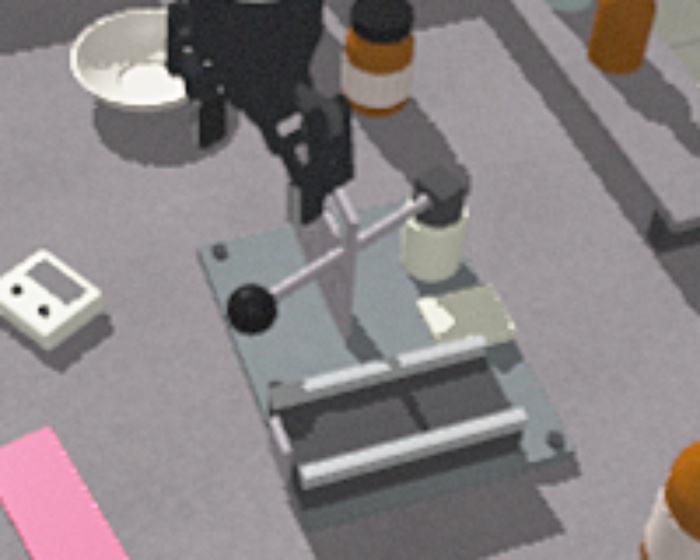

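```bash
python3 - <<'E'
from h import *
a=cv2.imread("pics/side0.png");b=cv2.imread("pics/s15.png")
for nm,i in(("before",a),("after",b)):
    m=(i[195:225,255:290].max(2)<45).astype(np.uint8);k,l,s,c=cv2.connectedComponentsWithStats(m);j=1+s[1:,4].argmax();print(nm,s[j,4],c[j]+[255,195])
d=cv2.absdiff(a,b).max(2);cv2.imwrite("pics/diff.png",(d>45)*np.uint8(255))
E
```

```text
before 126 [271.8015873  208.61904762]
after 119 [271.6302521  208.52941176]
```

View pics/diff.png

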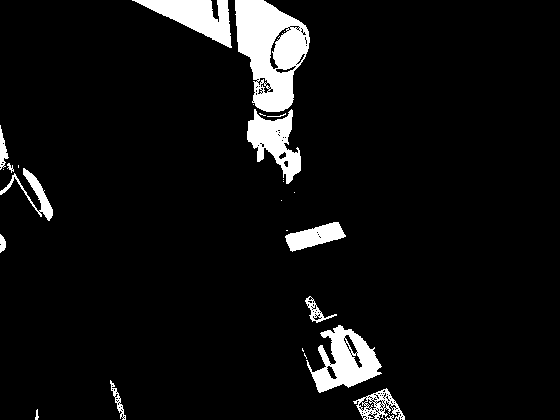

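The knob is back at its original pixel within 0.2 px. The difference image shows only the arm, its shadow, the emptied channel and the tray; the bystanders have not moved. Handing in.

```bash
python3 -c "
from station import arm
print(arm.job_done())"
```

```text
the job is handed in; nothing more can be done
None
```

The job is done and handed in at about 28 s of the 72 s allowed. In order:
1. I moved the lever to the open notch.
2. I pushed the plate out to about 40 mm of overhang.
3. I picked the plate up by that end and laid it on the tray's ribs, pressing with about 12 N at contact.
4. I put the lever back in its lock notch.

Last checks:
- **Plate:** it lies flat, and its centre is within about 0.5 mm of the tray's centre in each camera. The two cameras' absolute positions differ by about 3 mm, but each agrees on the plate relative to the tray.
- **Lever:** the knob is within 0.2 px of where it started.
- **Bench:** a before/after comparison of the side view shows no bystander moved.
- **Gripper:** it is clear of everything, and the force reading was near zero before hand-in.

No check failed. Two small corrections were needed on the way: the first push left only about 28 mm of overhang, so I pushed about 12 mm more. Over the tray the plate was about 4.5 mm short, and I corrected that before lowering it.

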